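# Close the fermenting vessel with its cam-arm coupling

### The job

Push the metal coupling with the two cam arms (not the armless cap) straight down onto the grooved adaptor on the steel vessel's lid until it is fully home, with both its arms still raised. Then swing its two cam arms down, one after the other, until each points steeply downwards, and leave the coupling locked on the adaptor.

Things in the scene. Friction and masses are not known exactly. Their poses are not given: they have to be found in the camera images.
- coupling_head (a point): Loose metal cap with two cam arms, 0.36 kg, mouth down on the bench: round skirt 54 mm wide, 36 high, bore 40 wide, 30 deep; on it a square head 30 x 30 mm, 36 to 72 mm above the underside, the grip. This point: in the head on the axis, 57 mm above the underside. z up; the arms stick out along +y and -y, so grip the head across its x faces. A second such cap, without arms, is not it.
- adaptor_seat (a point): Grooved metal adaptor on the lid (110 mm high) of a fixed steel pot 220 mm wide: upright spigot 36 mm wide, 26 tall, top 7 mm tapered to 24, standing on a neck 50 mm wide whose shoulder is 40 mm above the lid. This point: on the axis at the shoulder, where the coupling's underside rests when home; z up. Any yaw fits. The low black-topped stub 105 mm away along +x is not it.
- cam_left (a joint): Cam arm on the coupling's +y side: flat bar 14 mm wide, 6 thick, 55 long, plus a wire ring. Hinge along x, 32 mm from the axis, 30 mm above the underside. Radians: 0 = outwards, 35 degrees above level; 0.61 level; 1.75 end stop, 65 degrees below level; down is past 1.3. Starts at 0 to 0.25; stiff (0.1 N m), stays where left; push it straight down 25 to 30 mm out from the hinge.
- cam_right (a joint): The same arm on the coupling's -y side: hinge 32 mm from the axis towards -y, 30 mm above the underside; same size, values and stiffness.
Things that resemble listed ones, but are neither listed nor needed, are in the scene too. There is more than one size of the part that bears coupling_head; the job needs the smallest.

How it is judged:
On the way, in this order (a step that is already met when the one before it is completed fails the run):
1. the coupling is fully home on the adaptor with both arms still raised (z of coupling_head in the frame of adaptor_seat between 0.05 and 0.063 m and horizontal distance between coupling_head and adaptor_seat below 0.01 m and angle between the z axis of coupling_head and the z axis of adaptor_seat, either way round below 0.17 rad and angle between coupling_head's own z axis and vertical below 0.17 rad and value of joint each of cam_left, cam_right below 0.9 rad), for 0.2 s.
2. one arm is down while the other is still raised (z of coupling_head in the frame of adaptor_seat between 0.05 and 0.063 m and horizontal distance between coupling_head and adaptor_seat below 0.01 m and angle between the z axis of coupling_head and the z axis of adaptor_seat, either way round below 0.17 rad and angle between coupling_head's own z axis and vertical below 0.17 rad and ((value of joint cam_left above 1.3 rad and value of joint cam_right below 0.9 rad) or (value of joint cam_right above 1.3 rad and value of joint cam_left below 0.9 rad))), for 0.1 s.
3. both arms are down (z of coupling_head in the frame of adaptor_seat between 0.05 and 0.063 m and horizontal distance between coupling_head and adaptor_seat below 0.01 m and angle between the z axis of coupling_head and the z axis of adaptor_seat, either way round below 0.17 rad and angle between coupling_head's own z axis and vertical below 0.17 rad and value of joint each of cam_left, cam_right above 1.3 rad), for 0.2 s.
At the end, for the whole second after the job is handed in: The coupling rests fully home on the adaptor (its underside within 6 mm of the shoulder, axes within 10 mm and 10 degrees), both cam arms are down (joint values above 1.3 rad, i.e. 40 degrees or more below level), and the arms are at rest (all of step 3 and velocity of joint each of cam_left, cam_right below 0.1 rad/s); the robot touches nothing.
It also fails if it takes over 53 s, if anything falls off the work surface, if the arm or the gripper's body presses on something with over 40 N, if the wrist force passes 120 N, or if a joint passes its speed limit or range.

### The arm

A 7-joint arm with a two-finger parallel gripper is mounted at the origin on the work surface. World frame = base frame: x ahead of the robot, y to its left, z up, the work surface at z = 0. Lengths are in m, angles in rad, forces in N, time in s.
With the tool pointing down it reaches from about 0.4 to 0.85 m from the base axis. Payload 10.4 kg.
Tool frame: the origin (TCP) lies midway between the tips of the shut fingers; the grasp point (between the pads) lies 19 mm behind it; z points along the fingers, y is the line along which they close (so a half turn about z gives the same grasp; the last joint's range is limited). The gripper opens to 87 mm and grips with 3 to 60 N. Pads are 19 mm wide; open, the fingers measure 117 mm over their backs; the gripper's body (75 mm by 190 mm) begins 51 mm behind the grasp point.
Start: joints at [-1.2, 0.332, -0.065, 1.46, 0.022, 1.35, -0.088], TCP at [0.24, 0.577, 0.223] pointing down, gripper open.
Joint ranges: [-2.6, 2.6], [-0.5, 2.12], [-1.47, 1.34], [0.16, 2.42], [-1.27, 4.41], [0.06, 2.06], [-2.6, 2.6]. Speed limits (rad/s): [2.22, 2.22, 2.79, 2.79, 3.14, 3.14, 3.14].

### API

Orientations are given as a unit quaternion [x, y, z, w].
In Python, from bench import sensors, eyes, order gives the robot as it stands.
- The arm moves only by the tool arm_command, never from a script. Its argument "steps" is a list of rows, each an object with "rot": the turn, a rotation vector about the world's x, y, z in degrees, a list of three; "slide": the shift along the world's x, y, z in m, a list of three; "grip": the opening, from 0 (shut) to 1 (fully open). A call has exactly 8 rows; each row shifts and turns the commanded pose from where the row before left it; what a row does not reach is not made up. A row lasts 1/8 s, in which the tool goes at most 62.5 mm and 10.7 degrees, less where a joint would pass 70% of its speed; a pose out of reach is approached as far as the arm can. A call with a gripper value outside its range is refused whole. The fingers move at their own pace and stop on an object; "newtons" is the grip in N (left out, the last holds). Time passes only in rows, so rows that do not move let the fingers close, or fill a call up. It gives the time, the measured TCP pose, the force, the opening and the grip force at its end, in the units of the state.
- sensors.read_state(): the state, without advancing time (a new reading comes with each control period).
- eyes.camera(name): name is "scene" or "top" or "wrist"; returns a dict with "pixels" (420x560x3 uint8, red, green, blue), "intrinsics" (3x3 intrinsics, pixels), "pose" (4x4, takes a point from camera to world coordinates). Camera axes: x right, y down, z forward; pixel columns grow to the right and rows downward; lengths in m; the calibration is good to about 2 mm. The wrist camera is an equidistant fisheye: a pixel r from the principal point sees the ray r / f radians off the axis. A picture is of the moment at which its call begins. There is no depth.
- order.close_job(): hands the job in; it is judged then, once.
Trained networks look in a picture, given as the dict that the camera call returned (one of the last four; its "shot" number tells which), for a name from the list of things; names that differ only in an ending like _2 or _b are one class to them, and where a whole thing is asked for, a point or a joint stands for the part that bears it (a point fixed in the world has none). Each returns a list of dicts, best first, with "conf" (0 to 1); they miss things now and then, are a little off and sometimes report something else, mostly with a low value. They report only what shows in the picture. A call takes as long as a camera call. They do not tell look-alikes from the thing itself.
- eyes.look_for(name, picture): "bbox" ([left, top, right, bottom] in pixels, round what is visible of it).
The state is a dict: "time": time; "joint_positions": joint angles; "joint_vel": joint speeds; "joint_torque": joint torques, N m; "ee_pos": TCP position; "eef_rot": TCP orientation; "ft_force": force on the tool from outside, world axes, zero at the start; "torque": the same for the moment, N m; "width": finger opening in m; "grip_force": force on a finger pad.
Only numpy, scipy, OpenCV 4.12 (cv2) and the standard library are available. Lean on these libraries where they do the work, as an engineer would, in place of code of your own. Each camera call takes 0.05 s, during which the arm holds its last target. There are 200 camera calls.

## Working session

There is one attempt and no reset: what is moved stays moved. The work goes in short steps, Python scripts to look and compute and a tool call to move; the robot and the scene stay as the last step left them, time stands still between calls to the robot, and variables do not carry over. Pictures are saved under pics/ and viewed, at most 10 in all, crops included, and the job is handed in when it is done.

Besides the shell and the picture viewer there is one more tool, called after "Emit:" as a command line: name --argument value ..., lists and objects as JSON in quotes. arm_command: Moves the arm, as the interface text tells. Its arguments: {"type":"object","properties":{"steps":{"type":"array","items":{"type":"object","properties":{"rot":{"type":"array","items":{"type":"number"}},"slide":{"type":"array","items":{"type":"number"}},"grip":{"type":"number"}}}},"newtons":{"type":"number"}},"required":["steps"]}

```bash
mkdir -p pics
cat > h.py <<'E'
import numpy as np,cv2
from bench import sensors,eyes,order
def ray(p,u,v,fish=False):
    K=np.array(p['intrinsics']);T=np.array(p['pose'])
    x=(u-K[0,2])/K[0,0];y=(v-K[1,2])/K[1,1]
    if fish:
        r=np.hypot(x,y);d=np.array([x/r*np.sin(r),y/r*np.sin(r),np.cos(r)]) if r>1e-9 else np.array([0,0,1.])
    else: d=np.array([x,y,1.])
    d=T[:3,:3]@d;return T[:3,3],d/np.linalg.norm(d)
def at_z(o,d,z): return o+d*(z-o[2])/d[2]
def proj(p,P,fish=False):
    K=np.array(p['intrinsics']);T=np.array(p['pose']);c=T[:3,:3].T@(np.array(P)-T[:3,3])
    x,y=c[:2]/c[2]
    if fish:
        r=np.hypot(c[0],c[1]);t=np.arctan2(r,c[2]);x,y=c[:2]/r*t
    return K[0,0]*x+K[0,2],K[1,1]*y+K[1,2]
def tri(rs):
    A=0;b=0
    for o,d in rs:
        M=np.eye(3)-np.outer(d,d);A=A+M;b=b+M@o
    return np.linalg.solve(A,b)
def save(p,n): cv2.imwrite('pics/'+n,np.array(p['pixels'])[:,:,::-1])
E
python3 - <<'E'
from h import *
s=sensors.read_state();print(s['time'],s['ee_pos'],s['eef_rot'],s['width'])
for c in('scene','top'):
    p=eyes.camera(c);save(p,c+'1.png');print(c,np.round(p['pose'],3).tolist(),np.round(p['intrinsics'],1).tolist())
    for n in('coupling_head','adaptor_seat','cam_left','cam_right'):
        print(n,[(np.round(q['bbox'],0).tolist(),round(q['conf'],2)) for q in eyes.look_for(n,p)])
E
```

```text
0.0 [0.23966823 0.57676729 0.22169573] [ 1.95627351e-01  9.80678006e-01 -7.59732946e-04 -1.06443151e-04] 0.0870645040777408
scene [[-0.664, 0.369, -0.651, 1.227], [0.748, 0.352, -0.563, 0.696], [0.021, -0.86, -0.51, 0.75], [0.0, 0.0, 0.0, 1.0]] [[490.8, 0.0, 282.8], [0.0, 490.8, 212.0], [0.0, 0.0, 1.0]]
coupling_head [([236.0, 166.0, 280.0, 210.0], 0.88), ([369.0, 224.0, 459.0, 276.0], 0.6)]
adaptor_seat [([252.0, 239.0, 376.0, 350.0], 0.89)]
cam_left [([423.0, 253.0, 457.0, 267.0], 0.72), ([235.0, 194.0, 252.0, 201.0], 0.55), ([248.0, 230.0, 266.0, 239.0], 0.42)]
cam_right [([374.0, 222.0, 396.0, 248.0], 0.5), ([219.0, 213.0, 232.0, 223.0], 0.47)]
top [[-0.02, -0.998, 0.066, 0.378], [-1.0, 0.02, -0.002, 0.042], [0.001, -0.066, -0.998, 1.135], [0.0, 0.0, 0.0, 1.0]] [[456.5, 0.0, 275.6], [0.0, 456.5, 215.6], [0.0, 0.0, 1.0]]
coupling_head [([366.0, 233.0, 400.0, 331.0], 0.91), ([120.0, 284.0, 221.0, 315.0], 0.74), ([307.0, 204.0, 378.0, 226.0], 0.7)]
adaptor_seat [([143.0, 121.0, 262.0, 222.0], 0.75)]
cam_left [([307.0, 206.0, 332.0, 211.0], 0.62), ([121.0, 297.0, 166.0, 310.0], 0.57)]
cam_right [([385.0, 299.0, 399.0, 334.0], 0.61), ([195.0, 294.0, 220.0, 299.0], 0.61), ([356.0, 212.0, 377.0, 214.0], 0.5)]
```

View pics/scene1.png

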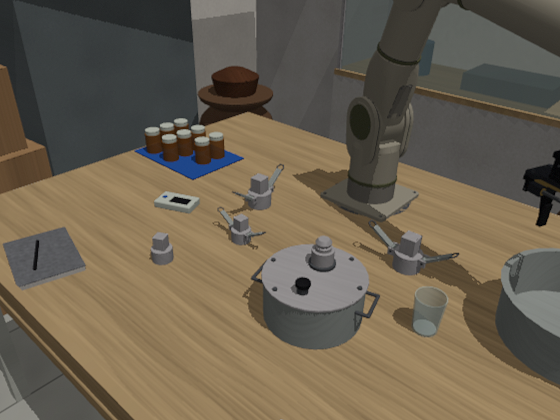

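View pics/top1.png

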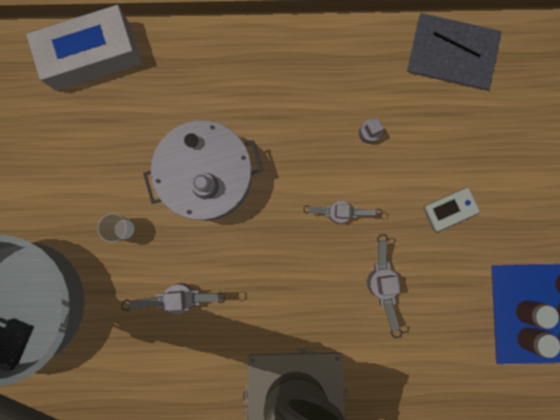

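The smallest armed coupling is at top (341,212) and scene (241,229). The adaptor spigot is at top (204,185) and scene (322,245). The other two armed couplings are larger, and the armless cap is at top (372,131).

Run:
```python
from h import *
t=eyes.camera('top');s=eyes.camera('scene')
for n,a,b in(('head top',(343,211),(241,218)),('adaptor tip',(204,181),(323,240)),('lid rim?',(201,170),(315,275))):
    P=tri([ray(t,*a),ray(s,*b)]);print(n,P.round(3),proj(t,P),proj(s,P))
for z in(0.03,.05): print(at_z(*ray(t,307,209),z).round(3),at_z(*ray(t,379,213),z).round(3))
a=cv2.resize(np.array(t['pixels'])[100:240,140:400,::-1],None,fx=3,fy=3,interpolation=2)
cv2.imwrite('pics/z.png',a)
b=cv2.resize(np.array(s['pixels'])[190:310,200:400,::-1],None,fx=4,fy=4,interpolation=2)
cv2.imwrite('pics/z2.png',b)
```

```text
head top [ 0.456 -0.118  0.067] (np.float64(342.86953295272554), np.float64(211.1166860309913)) (np.float64(240.8484525019536), np.float64(217.97541006415787))
adaptor tip [0.517 0.193 0.17 ] (np.float64(203.00900672320807), np.float64(181.7421682611285)) (np.float64(321.75796975395417), np.float64(239.9555776154386))
lid rim? [0.553 0.208 0.105] (np.float64(200.9216286721487), np.float64(170.05984514610307)) (np.float64(314.89442147044423), np.float64(274.99518412655596))
[ 0.466 -0.037  0.03 ] [ 0.453 -0.211  0.03 ]
[ 0.464 -0.035  0.05 ] [ 0.451 -0.207  0.05 ]
```

View pics/z.png

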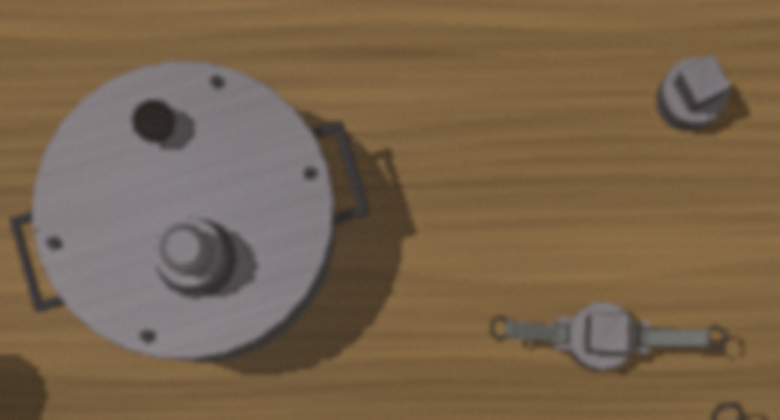

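View pics/z2.png

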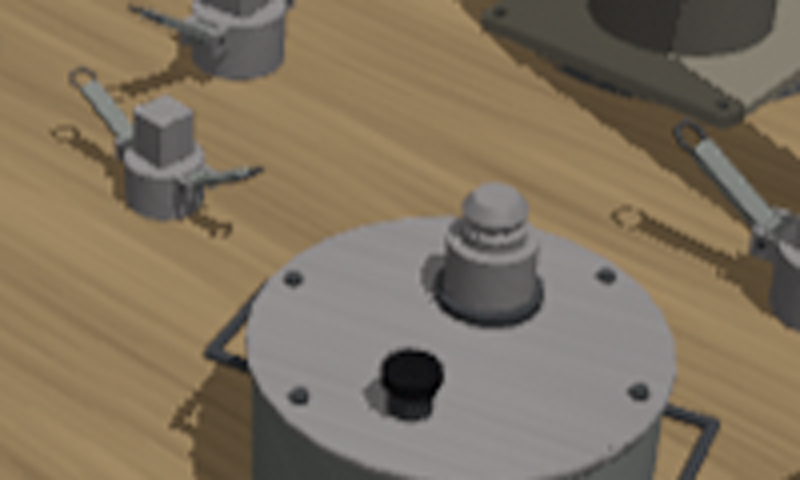

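Emit:
arm_command --steps '[{"slide": [0.0155, -0.045, 0], "rot": [0, 0, -5], "grip": 1}, {"slide": [0.0155, -0.05, 0], "rot": [0, 0, -5], "grip": 1}, {"slide": [0.0155, -0.05, 0], "rot": [0, 0, -5], "grip": 1}, {"slide": [0.0155, -0.05, 0], "rot": [0, 0, -5], "grip": 1}, {"slide": [0.0155, -0.05, 0], "rot": [0, 0, -5], "grip": 1}, {"slide": [0.0155, -0.05, 0], "rot": [0, 0, -5], "grip": 1}, {"slide": [0.0155, -0.05, 0], "rot": [0, 0, -5], "grip": 1}, {"slide": [0.0155, -0.05, 0], "rot": [0, 0, -5], "grip": 1}]'

```text
time: 1.6
ee_pos: [0.3641, 0.1805, 0.2228]
eef_rot: [0.52, 0.854, 0.001, 0.0]
ft_force: [1.1, -0.2, 0.1]
width: 0.0873
grip_force: 0.0
```

Emit:
arm_command --steps '[{"slide": [0.0155, -0.05, 0], "rot": [0, 0, -5], "grip": 1}, {"slide": [0.0155, -0.05, 0], "rot": [0, 0, -5], "grip": 1}, {"slide": [0.0155, -0.05, 0], "rot": [0, 0, -5], "grip": 1}, {"slide": [0.0155, -0.05, 0], "rot": [0, 0, -5], "grip": 1}, {"slide": [0.0155, -0.05, 0], "rot": [0, 0, -5], "grip": 1}, {"slide": [0.0155, -0.05, 0], "rot": [0, 0, -5], "grip": 1}, {"slide": [0, 0, 0], "rot": [0, 0, -2], "grip": 1}, {"slide": [0, 0, 0], "rot": [0, 0, 0], "grip": 1}]'

```text
time: 2.6
ee_pos: [0.4567, -0.1173, 0.2225]
eef_rot: [0.735, 0.679, 0.0, -0.0]
ft_force: [0.1, -0.4, -0.0]
width: 0.087
grip_force: 0.0
```

```bash
cat >> h.py <<'E'
from scipy.spatial.transform import Rotation as R
def st():
    s=sensors.read_state();M=R.from_quat(s['eef_rot']).as_matrix()
    print('t',round(s['time'],2),'tcp',np.round(s['ee_pos'],4),'ang_y',np.degrees(np.arctan2(M[1,1],M[0,1])).round(1),'zax',M[:,2].round(3),'F',np.round(s['ft_force'],1),'w',round(s['width'],4),'g',round(s['grip_force'],1),'q',np.round(s['joint_positions'],2));return s
E
python3 - <<'E'
from h import *
st();p=eyes.camera('wrist');save(p,'w1.png');print(np.round(p['pose'],3).tolist(),np.round(p['intrinsics'],1).tolist())
for n in('coupling_head','cam_left','cam_right'):
    print(n,[(np.round(q['bbox'],0).tolist(),round(q['conf'],2)) for q in eyes.look_for(n,p)])
print(proj(p,(.456,-.118,.072),True),proj(p,(.456,-.118,.036),True),proj(p,(.456,-.118,0),True))
E
```

```text
t 2.6 tcp [ 0.4567 -0.1173  0.2225] ang_y -4.5 zax [-0.  0. -1.] F [ 0.1 -0.4 -0. ] w 0.087 g 0.0 q [-0.52 -0.05  0.67  1.88  0.03  1.3   0.06]
[[0.997, -0.078, -0.021, 0.462], [-0.08, -0.965, -0.25, -0.05], [-0.001, 0.251, -0.968, 0.384], [0.0, 0.0, 0.0, 1.0]] [[325.2, 0.0, 276.4], [0.0, 325.2, 210.5], [0.0, 0.0, 1.0]]
coupling_head [([128.0, 243.0, 229.0, 296.0], 0.92), ([251.0, 105.0, 300.0, 263.0], 0.74)]
cam_left [([267.0, 100.0, 286.0, 168.0], 0.78)]
cam_right [([270.0, 217.0, 284.0, 264.0], 0.83)]
(np.float64(276.0612661699478), np.float64(198.45601738989117)) (np.float64(276.1296709630058), np.float64(191.33718971544664)) (np.float64(276.18578207417477), np.float64(185.50848217730567))
```

View pics/w1.png

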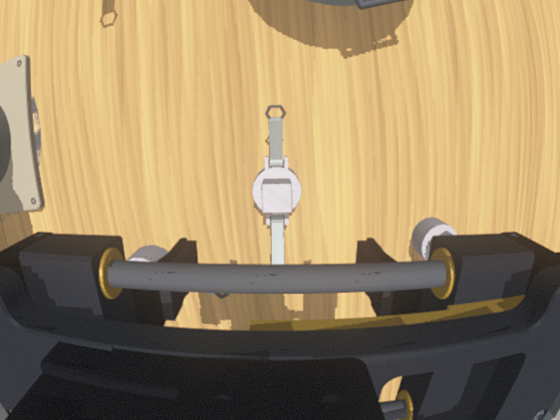

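The wrist view shows the target head at about (277,194) and its skirt centred at (277,191), within 1 mm of the prediction. The arms line up with the tool, so I'm descending to grip.

Emit:
arm_command --steps '[{"slide": [0, 0, -0.04], "grip": 1}, {"slide": [0, 0, -0.05], "grip": 1}, {"slide": [0, 0, -0.05], "grip": 1}, {"slide": [0, 0, -0.03], "grip": 1}, {"slide": [0, 0, -0.01], "grip": 1}, {"slide": [0, 0, 0], "grip": 1}, {"slide": [0, 0, 0], "grip": 0}, {"slide": [0, 0, 0], "grip": 0}]' --newtons 45

```text
schema error: expected keys rot, slide, grip
```

Emit:
arm_command --steps '[{"slide": [0, 0, 0], "grip": 0}, {"slide": [0, 0, 0], "grip": 0}, {"slide": [0, 0, 0], "grip": 0}, {"slide": [0, 0, 0], "grip": 0}, {"slide": [0, 0, 0.02], "grip": 0}, {"slide": [0, 0, 0.05], "grip": 0}, {"slide": [0, 0, 0.05], "grip": 0}, {"slide": [0, 0, 0.05], "grip": 0}]'

```text
schema error: expected keys rot, slide, grip
```

Emit:
arm_command --steps '[{"slide": [0, 0, -0.04], "rot": [0, 0, 0], "grip": 1}, {"slide": [0, 0, -0.05], "rot": [0, 0, 0], "grip": 1}, {"slide": [0, 0, -0.05], "rot": [0, 0, 0], "grip": 1}, {"slide": [0, 0, -0.03], "rot": [0, 0, 0], "grip": 1}, {"slide": [0, 0, -0.01], "rot": [0, 0, 0], "grip": 1}, {"slide": [0, 0, 0], "rot": [0, 0, 0], "grip": 1}, {"slide": [0, 0, 0], "rot": [0, 0, 0], "grip": 0}, {"slide": [0, 0, 0], "rot": [0, 0, 0], "grip": 0}]' --newtons 45

```text
time: 3.8
ee_pos: [0.4576, -0.1177, 0.0436]
eef_rot: [0.735, 0.678, 0.001, 0.001]
ft_force: [0.1, -0.9, 0.2]
width: 0.0742
grip_force: 0.0
```

Emit:
arm_command --steps '[{"slide": [0, 0, 0], "rot": [0, 0, 0], "grip": 0}, {"slide": [0, 0, 0], "rot": [0, 0, 0], "grip": 0}, {"slide": [0, 0, 0], "rot": [0, 0, 0], "grip": 0}, {"slide": [0, 0, 0], "rot": [0, 0, 0], "grip": 0}, {"slide": [0, 0, 0.02], "rot": [0, 0, 0], "grip": 0}, {"slide": [0, 0, 0.05], "rot": [0, 0, 0], "grip": 0}, {"slide": [0, 0, 0.05], "rot": [0, 0, 0], "grip": 0}, {"slide": [0, 0, 0.05], "rot": [0, 0, 0], "grip": 0}]'

```text
time: 4.8
ee_pos: [0.4561, -0.1178, 0.2138]
eef_rot: [0.735, 0.678, -0.0, -0.0]
ft_force: [1.4, 1.4, -3.3]
width: 0.0296
grip_force: 44.8
```

Emit:
arm_command --steps '[{"slide": [0, 0, 0.03], "rot": [0, 0, 0], "grip": 0}, {"slide": [0.01, 0.03, 0.025], "rot": [0, 0, 0], "grip": 0}, {"slide": [0.01, 0.04, 0], "rot": [0, 0, 0], "grip": 0}, {"slide": [0.01, 0.04, 0], "rot": [0, 0, 0], "grip": 0}, {"slide": [0.01, 0.04, 0], "rot": [0, 0, 0], "grip": 0}, {"slide": [0.01, 0.04, 0], "rot": [0, 0, 0], "grip": 0}, {"slide": [0.01, 0.02, 0], "rot": [0, 0, 0], "grip": 0}, {"slide": [0, 0, 0], "rot": [0, 0, 0], "grip": 0}]'

```text
time: 5.8
ee_pos: [0.5169, 0.0932, 0.2668]
eef_rot: [0.734, 0.679, -0.001, 0.0]
ft_force: [-1.3, 0.2, -3.8]
width: 0.0296
grip_force: 44.8
```

Run:
```python
from h import *
st();p=eyes.camera('wrist');save(p,'w2.png')
for n in('coupling_head','adaptor_seat','cam_left','cam_right'):
    print(n,[(np.round(q['bbox'],0).tolist(),round(q['conf'],2)) for q in eyes.look_for(n,p)])
t=eyes.camera('top');s=eyes.camera('scene')
print(at_z(*ray(t,200.3,182.3),.176),at_z(*ray(s,324,239),.176),tri([ray(t,200.3,182.3),ray(s,324,239)]))
for z in(.176,.15,.11): print(proj(p,(.514,.195,z),True))
```

```text
t 5.8 tcp [0.5169 0.0932 0.2668] ang_y -4.4 zax [-0.001 -0.001 -1.   ] F [-1.3  0.2 -3.8] w 0.0296 g 44.8 q [-0.74  0.08  0.51  1.68 -0.04  1.39 -0.3 ]
coupling_head [([40.0, 0.0, 108.0, 159.0], 0.95), ([230.0, 75.0, 325.0, 320.0], 0.93), ([268.0, 306.0, 289.0, 320.0], 0.6)]
adaptor_seat [([190.0, 0.0, 414.0, 210.0], 0.62)]
cam_left [([47.0, 0.0, 77.0, 47.0], 0.81), ([254.0, 74.0, 296.0, 204.0], 0.63)]
cam_right [([265.0, 305.0, 290.0, 317.0], 0.71), ([59.0, 96.0, 85.0, 165.0], 0.62)]
[0.51521448 0.19797793 0.176     ] [0.51784586 0.19921657 0.176     ] [0.51562211 0.19801159 0.17435363]
(np.float64(262.4909580300051), np.float64(85.09834838182006))
(np.float64(263.84995943057044), np.float64(89.00594501735004))
(np.float64(265.508409566231), np.float64(93.78716790388866))
```

View pics/w2.png

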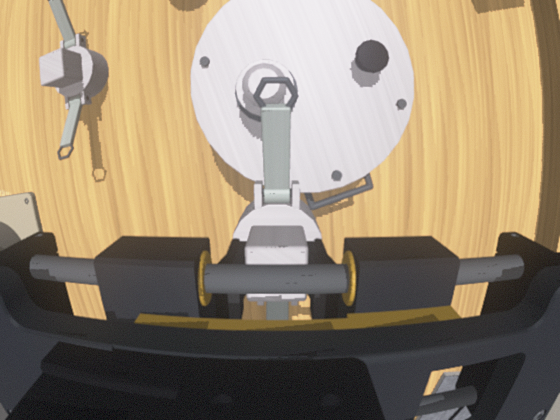

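The spigot and neck are at about (266,88), partly behind the raised arm. The coupling hangs straight in the grip.

Run:
```python
from h import *
p=eyes.camera('wrist');im=np.array(p['pixels'])[:,:,::-1]
c=cv2.resize(im[40:140,210:330],None,fx=5,fy=5,interpolation=cv2.INTER_CUBIC)
th=np.linspace(0,2*np.pi,60)
def ring(P,r,z,col):
    pts=[proj(p,(P[0]+r*np.cos(a),P[1]+r*np.sin(a),z),True) for a in th]
    cv2.polylines(c,[np.array([((u-210+.5)*5,(v-40+.5)*5) for u,v in pts],int)],True,col,1)
P=(.5157,.1965)
ring(P,.025,.15,(0,0,255));ring(P,.018,.169,(0,255,0));ring(P,.012,.176,(255,0,0))
cv2.imwrite('pics/z3.png',c)
```

```text
(no output)
```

View pics/z3.png

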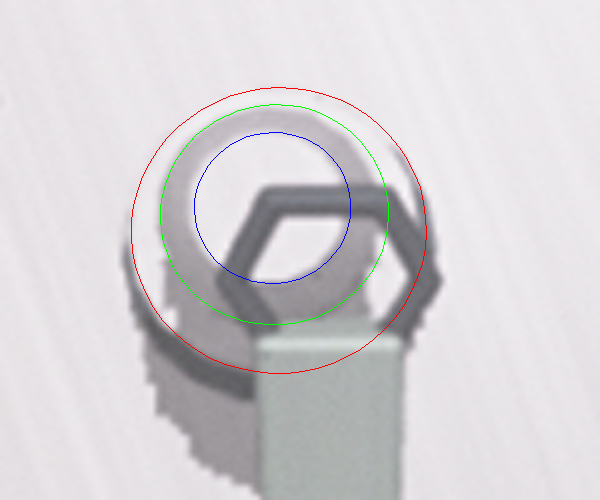

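Run:
```python
from h import *
s=st();e=np.array(s['ee_pos']);p=eyes.camera('wrist')
b=e[2]-.0425;ax=np.array([np.sin(np.radians(4.4)),np.cos(np.radians(4.4))])
for off,z in((.015,.072),(.015,.036),(.027,.036),(.032,.036)):
    print(off,z,np.round(proj(p,(*(e[:2]+off*ax),b+z),True),1))
im=np.array(p['pixels'])[:,:,::-1]
cv2.imwrite('pics/z4.png',cv2.resize(im[170:320,220:335],None,fx=4,fy=4,interpolation=2))
```

```text
t 6.2 tcp [0.5168 0.0916 0.2677] ang_y -4.6 zax [ 0.  0. -1.] F [ 0.7 -0.3 -3.3] w 0.0294 g 44.8 q [-0.74  0.08  0.51  1.68 -0.04  1.39 -0.3 ]
0.015 0.072 [276.6 252.3]
0.015 0.036 [276.6 227.4]
0.027 0.036 [276.5 205.9]
0.032 0.036 [276.4 196.6]
```

View pics/z4.png

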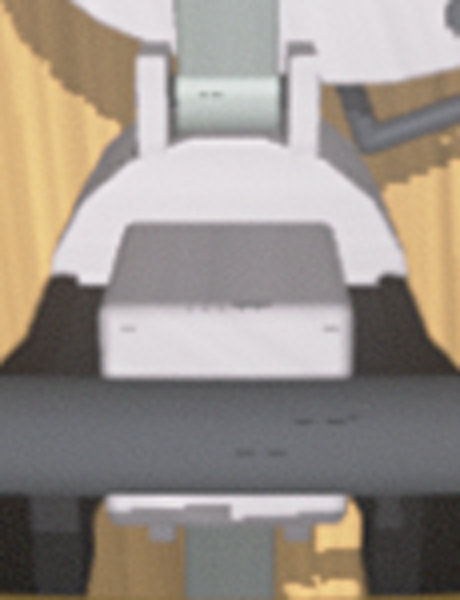

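Emit:
arm_command --steps '[{"slide": [-0.001, 0.034, 0], "rot": [0, 0, 0], "grip": 0}, {"slide": [0, 0.04, 0], "rot": [0, 0, 0], "grip": 0}, {"slide": [0, 0.02, 0], "rot": [0, 0, 0], "grip": 0}, {"slide": [0, 0.01, 0], "rot": [0, 0, 0], "grip": 0}, {"slide": [0, 0, -0.02], "rot": [0, 0, 0], "grip": 0}, {"slide": [0, 0, -0.02], "rot": [0, 0, 0], "grip": 0}, {"slide": [0, 0, -0.01], "rot": [0, 0, 0], "grip": 0}, {"slide": [0, 0, 0], "rot": [0, 0, 0], "grip": 0}]'

```text
time: 7.25
ee_pos: [0.5156, 0.1958, 0.2173]
eef_rot: [0.735, 0.678, -0.0, -0.0]
ft_force: [-0.4, 0.9, -3.3]
width: 0.0294
grip_force: 44.8
```

Emit:
arm_command --steps '[{"slide": [0, 0, -0.004], "rot": [0, 0, 0], "grip": 0}, {"slide": [0, 0, -0.003], "rot": [0, 0, 0], "grip": 0}, {"slide": [0, 0, -0.003], "rot": [0, 0, 0], "grip": 0}, {"slide": [0, 0, 0], "rot": [0, 0, 0], "grip": 0}, {"slide": [0, 0, 0], "rot": [0, 0, 0], "grip": 0}, {"slide": [0, 0, 0], "rot": [0, 0, 0], "grip": 0}, {"slide": [0, 0, 0], "rot": [0, 0, 0], "grip": 0}, {"slide": [0, 0, 0], "rot": [0, 0, 0], "grip": 0}]'

```text
time: 8.25
ee_pos: [0.5158, 0.1961, 0.2076]
eef_rot: [0.735, 0.678, 0.0, 0.0]
ft_force: [-0.9, 1.0, -4.1]
width: 0.03
grip_force: 44.8
```

Emit:
arm_command --steps '[{"slide": [0, 0, -0.003], "rot": [0, 0, 0], "grip": 0}, {"slide": [0, 0, -0.003], "rot": [0, 0, 0], "grip": 0}, {"slide": [0, 0, -0.002], "rot": [0, 0, 0], "grip": 0}, {"slide": [0, 0, -0.002], "rot": [0, 0, 0], "grip": 0}, {"slide": [0, 0, 0], "rot": [0, 0, 0], "grip": 0}, {"slide": [0, 0, 0], "rot": [0, 0, 0], "grip": 0}, {"slide": [0, 0, 0], "rot": [0, 0, 0], "grip": 0}, {"slide": [0, 0, 0], "rot": [0, 0, 0], "grip": 0}]'

```text
time: 9.25
ee_pos: [0.5163, 0.196, 0.1996]
eef_rot: [0.735, 0.678, 0.001, 0.0]
ft_force: [-6.1, -3.0, 14.1]
width: 0.0296
grip_force: 45.0
```

Emit:
arm_command --steps '[{"slide": [-0.001, -0.0005, 0], "rot": [0, 0, 0], "grip": 0}, {"slide": [0, 0, -0.001], "rot": [0, 0, 0], "grip": 0}, {"slide": [0, 0, -0.002], "rot": [0, 0, 0], "grip": 0}, {"slide": [0, 0, -0.002], "rot": [0, 0, 0], "grip": 0}, {"slide": [0, 0, 0], "rot": [0, 0, 0], "grip": 0}, {"slide": [0, 0, 0], "rot": [0, 0, 0], "grip": 0}, {"slide": [0, 0, 0], "rot": [0, 0, 0], "grip": 0}, {"slide": [0, 0, 0], "rot": [0, 0, 0], "grip": 0}]'

```text
time: 10.25
ee_pos: [0.5166, 0.196, 0.1992]
eef_rot: [0.735, 0.678, 0.004, 0.0]
ft_force: [-17.2, -7.1, 49.5]
width: 0.0303
grip_force: 45.0
```

Emit:
arm_command --steps '[{"slide": [-0.001, -0.0005, 0], "rot": [0, 0, 0], "grip": 0}, {"slide": [-0.001, -0.0005, 0], "rot": [0, 0, 0], "grip": 0}, {"slide": [-0.0005, 0, 0], "rot": [0, 0, 0], "grip": 0}, {"slide": [0, 0, 0], "rot": [0, 0, 0], "grip": 0}, {"slide": [0, 0, 0], "rot": [0, 0, 0], "grip": 0}, {"slide": [0, 0, 0], "rot": [0, 0, 0], "grip": 0}, {"slide": [0, 0, 0], "rot": [0, 0, 0], "grip": 0}, {"slide": [0, 0, 0], "rot": [0, 0, 0], "grip": 0}]'

```text
time: 11.25
ee_pos: [0.5164, 0.1959, 0.1993]
eef_rot: [0.735, 0.678, 0.006, 0.001]
ft_force: [-3.0, -2.1, 40.4]
width: 0.0298
grip_force: 45.1
```

Run:
```python
from h import *
s=st();print(np.round(s['torque'],2))
p=eyes.camera('scene');im=np.array(p['pixels'])[:,:,::-1].copy()
c=cv2.resize(im[195:285,270:370],None,fx=6,fy=6,interpolation=2)
def dot(P,col):
    u,v=proj(p,P);cv2.circle(c,(int((u-270+.5)*6),int((v-195+.5)*6)),3,col,-1)
v=np.array(p['pose'])[:2,3]-np.array([.5155,.196]);v/=np.linalg.norm(v)
for r,z,col in((.025,.15,(0,0,255)),(.027,.157,(0,255,0)),(.025,.11,(255,0,0)),(.027,.193,(0,255,255))): dot((.5155+v[0]*r,.196+v[1]*r,z),col)
cv2.imwrite('pics/z5.png',c)
```

```text
t 11.25 tcp [0.5164 0.1959 0.1993] ang_y -4.6 zax [ 0.011  0.006 -1.   ] F [-3.  -2.1 40.4] w 0.0298 g 45.1 q [-0.83  0.18  0.43  1.72 -0.08  1.25 -0.46]
[-0.71  1.25  0.04]
```

View pics/z5.png

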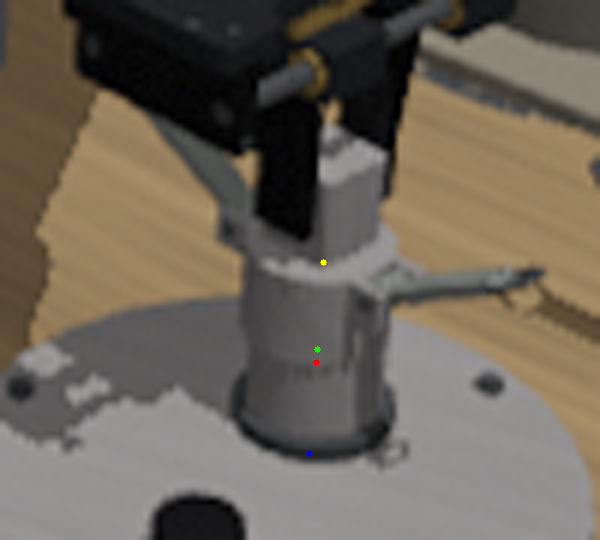

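The seam between skirt and neck is at about row 375 of the crop, and no spigot shows. The skirt's top edge sits near z 0.186, so the coupling is home with both arms raised. I'll unload, release and go up.

Emit:
arm_command --steps '[{"slide": [0.002, 0.001, 0.003], "rot": [0, 0, 0], "grip": 0}, {"slide": [0.001, 0, 0.003], "rot": [0, 0, 0], "grip": 0}, {"slide": [0, 0, 0], "rot": [0, 0, 0], "grip": 0.7}, {"slide": [0, 0, 0], "rot": [0, 0, 0], "grip": 0.7}, {"slide": [0, 0, 0], "rot": [0, 0, 0], "grip": 0.7}, {"slide": [0, 0, 0], "rot": [0, 0, 0], "grip": 0.7}, {"slide": [0, 0, 0.03], "rot": [0, 0, 0], "grip": 0.7}, {"slide": [0, 0, 0.05], "rot": [0, 0, 0], "grip": 0.7}]'

```text
time: 12.3
ee_pos: [0.5144, 0.1954, 0.2781]
eef_rot: [0.735, 0.678, -0.002, -0.0]
ft_force: [1.6, 1.3, 1.2]
width: 0.0609
grip_force: 0.0
```

Emit:
arm_command --steps '[{"slide": [0.002, 0.02, 0], "rot": [0, 0, 0], "grip": 0}, {"slide": [0.002, 0.03, 0], "rot": [0, 0, 0], "grip": 0}, {"slide": [0, 0.006, 0], "rot": [0, 0, 0], "grip": 0}, {"slide": [0, 0, 0], "rot": [0, 0, 0], "grip": 0}, {"slide": [0, 0, 0], "rot": [0, 0, 0], "grip": 0}, {"slide": [0, 0, 0], "rot": [0, 0, 0], "grip": 0}, {"slide": [0, 0, 0], "rot": [0, 0, 0], "grip": 0}, {"slide": [0, 0, 0], "rot": [0, 0, 0], "grip": 0}]'

```text
time: 13.3
ee_pos: [0.5194, 0.2515, 0.2787]
eef_rot: [0.735, 0.678, 0.0, 0.0]
ft_force: [1.3, 0.2, 0.7]
width: 0.0007
grip_force: 0.0
```

Run:
```python
from h import *
st()
for c in('top','scene','wrist'):
    p=eyes.camera(c)
    for n in('coupling_head','cam_left','cam_right'):
        print(c,n,[(np.round(q['bbox'],0).tolist(),round(q['conf'],2)) for q in eyes.look_for(n,p)])
    f=c=='wrist'
    print({k:np.round(proj(p,P,f),0).tolist() for k,P in dict(top=(.516,.196,.222),skirttop=(.516,.196,.186),ringL=(.5195,.275,.218),hinL=(.518,.228,.18),hinR=(.5135,.164,.18)).items()})
    if c=='wrist': save(p,'w6.png')
```

```text
t 13.3 tcp [0.5194 0.2515 0.2787] ang_y -4.6 zax [ 0.  0. -1.] F [1.3 0.2 0.7] w 0.0007 g 0.0 q [-0.88  0.2   0.41  1.53 -0.08  1.43 -0.54]
top coupling_head [([366.0, 238.0, 401.0, 337.0], 0.85), ([175.0, 167.0, 241.0, 196.0], 0.77), ([216.0, 294.0, 221.0, 304.0], 0.38)]
top cam_left [([380.0, 236.0, 388.0, 270.0], 0.52)]
top cam_right [([216.0, 182.0, 241.0, 187.0], 0.7), ([383.0, 299.0, 398.0, 332.0], 0.63)]
{'top': [198.0, 179.0], 'skirttop': [200.0, 181.0], 'ringL': [159.0, 178.0], 'hinL': [186.0, 181.0], 'hinR': [216.0, 183.0]}
scene coupling_head [([367.0, 221.0, 458.0, 276.0], 0.96), ([248.0, 168.0, 277.0, 211.0], 0.79), ([296.0, 212.0, 357.0, 256.0], 0.58)]
scene cam_left [([334.0, 239.0, 360.0, 247.0], 0.69), ([297.0, 211.0, 357.0, 254.0], 0.67), ([425.0, 255.0, 458.0, 266.0], 0.65)]
scene cam_right [([292.0, 209.0, 310.0, 229.0], 0.67), ([370.0, 224.0, 399.0, 248.0], 0.64)]
{'top': [325.0, 220.0], 'skirttop': [324.0, 234.0], 'ringL': [355.0, 236.0], 'hinL': [335.0, 243.0], 'hinR': [312.0, 230.0]}
wrist coupling_head [([51.0, 99.0, 122.0, 257.0], 0.87), ([260.0, 171.0, 297.0, 317.0], 0.57)]
wrist cam_left [([264.0, 172.0, 287.0, 243.0], 0.81), ([47.0, 99.0, 88.0, 161.0], 0.68)]
wrist cam_right [([88.0, 211.0, 102.0, 263.0], 0.71)]
{'top': [278.0, 296.0], 'skirttop': [278.0, 275.0], 'ringL': [274.0, 193.0], 'hinL': [277.0, 238.0], 'hinR': [278.0, 304.0]}
```

View pics/w6.png

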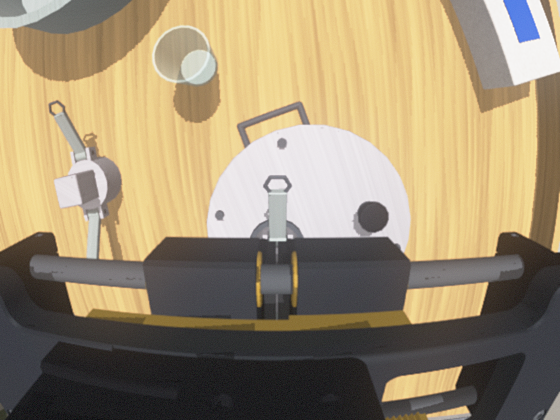

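The left arm lies under the closed fingers at column 277, with its ring at row 185 and its hinge near row 238. I'm pushing it down now.

Emit:
arm_command --steps '[{"slide": [0, 0, -0.04], "rot": [0, 0, 0], "grip": 0}, {"slide": [0, 0, -0.02], "rot": [0, 0, 0], "grip": 0}, {"slide": [0, 0, -0.01], "rot": [0, 0, 0], "grip": 0}, {"slide": [0, 0, -0.006], "rot": [0, 0, 0], "grip": 0}, {"slide": [0, 0, -0.006], "rot": [0, 0, 0], "grip": 0}, {"slide": [0, 0, -0.006], "rot": [0, 0, 0], "grip": 0}, {"slide": [0, 0, -0.006], "rot": [0, 0, 0], "grip": 0}, {"slide": [0, 0, -0.004], "rot": [0, 0, 0], "grip": 0}]'

```text
time: 14.9
ee_pos: [0.5195, 0.2523, 0.1807]
eef_rot: [0.735, 0.679, 0.001, -0.0]
ft_force: [0.9, 2.5, 4.5]
width: 0.0005
grip_force: 2.3
```

Emit:
arm_command --steps '[{"slide": [0, 0, -0.004], "rot": [0, 0, 0], "grip": 0}, {"slide": [0, 0, -0.004], "rot": [0, 0, 0], "grip": 0}, {"slide": [0, 0, -0.004], "rot": [0, 0, 0], "grip": 0}, {"slide": [0, 0, -0.003], "rot": [0, 0, 0], "grip": 0}, {"slide": [0, 0, -0.003], "rot": [0, 0, 0], "grip": 0}, {"slide": [0, 0, -0.003], "rot": [0, 0, 0], "grip": 0}, {"slide": [0, 0, 0], "rot": [0, 0, 0], "grip": 0}, {"slide": [0, 0, 0], "rot": [0, 0, 0], "grip": 0}]'

```text
time: 15.9
ee_pos: [0.5201, 0.2545, 0.1612]
eef_rot: [0.734, 0.679, 0.003, -0.001]
ft_force: [0.4, 8.0, 10.2]
width: 0.0002
grip_force: 5.5
```

Emit:
arm_command --steps '[{"slide": [0, 0, 0.03], "rot": [0, 0, 0], "grip": 0}, {"slide": [0, 0, 0.05], "rot": [0, 0, 0], "grip": 0}, {"slide": [0, 0, 0.04], "rot": [0, 0, 0], "grip": 0}, {"slide": [-0.003, -0.04, 0], "rot": [0, 0, 0], "grip": 0}, {"slide": [-0.003, -0.04, 0], "rot": [0, 0, 0], "grip": 0}, {"slide": [-0.0025, -0.032, 0], "rot": [0, 0, 0], "grip": 0}, {"slide": [0, 0, 0], "rot": [0, 0, 0], "grip": 0}, {"slide": [0, 0, 0], "rot": [0, 0, 0], "grip": 0}]'

```text
time: 16.9
ee_pos: [0.5106, 0.1403, 0.2792]
eef_rot: [0.735, 0.679, -0.0, -0.0]
ft_force: [-0.5, 0.9, 0.1]
width: 0.0005
grip_force: 0.0
```

Run:
```python
from h import *
st()
for c in('top','scene','wrist'):
    p=eyes.camera(c)
    for n in('coupling_head','cam_left','cam_right'):
        print(c,n,[(np.round(q['bbox'],0).tolist(),round(q['conf'],2)) for q in eyes.look_for(n,p)])
    f=c=='wrist'
    print({k:np.round(proj(p,P,f),0).tolist() for k,P in dict(top=(.516,.196,.222),skirttop=(.516,.196,.186),ringL=(.5195,.275,.218),hinL=(.518,.228,.18),downL=(.52,.255,.125),hinR=(.5135,.164,.18)).items()})
```

```text
t 16.9 tcp [0.5106 0.1403 0.2792] ang_y -4.5 zax [-0.001 -0.    -1.   ] F [-0.5  0.9  0.1] w 0.0005 g 0.0 q [-0.79  0.09  0.47  1.65 -0.04  1.42 -0.4 ]
top coupling_head [([366.0, 234.0, 402.0, 338.0], 0.68), ([121.0, 282.0, 191.0, 314.0], 0.57)]
top cam_left [([377.0, 232.0, 392.0, 271.0], 0.75), ([120.0, 296.0, 165.0, 309.0], 0.65)]
top cam_right [([386.0, 298.0, 401.0, 338.0], 0.68)]
{'top': [198.0, 179.0], 'skirttop': [200.0, 181.0], 'ringL': [159.0, 178.0], 'hinL': [186.0, 181.0], 'downL': [178.0, 184.0], 'hinR': [216.0, 183.0]}
scene coupling_head [([293.0, 210.0, 345.0, 267.0], 0.8), ([239.0, 170.0, 277.0, 211.0], 0.73), ([373.0, 224.0, 459.0, 277.0], 0.73)]
scene cam_left [([422.0, 254.0, 458.0, 263.0], 0.71), ([332.0, 238.0, 349.0, 278.0], 0.54), ([242.0, 197.0, 250.0, 200.0], 0.45)]
scene cam_right [([371.0, 220.0, 400.0, 249.0], 0.62)]
{'top': [325.0, 220.0], 'skirttop': [324.0, 234.0], 'ringL': [355.0, 236.0], 'hinL': [335.0, 243.0], 'downL': [343.0, 270.0], 'hinR': [312.0, 230.0]}
wrist coupling_head [([49.0, 18.0, 117.0, 193.0], 0.69), ([239.0, 67.0, 310.0, 241.0], 0.58)]
wrist cam_left [([268.0, 66.0, 287.0, 113.0], 0.86), ([50.0, 15.0, 90.0, 81.0], 0.67)]
wrist cam_right [([267.0, 180.0, 284.0, 241.0], 0.95), ([73.0, 131.0, 94.0, 198.0], 0.81), ([240.0, 67.0, 308.0, 238.0], 0.66)]
{'top': [278.0, 145.0], 'skirttop': [278.0, 143.0], 'ringL': [274.0, 32.0], 'hinL': [277.0, 103.0], 'downL': [277.0, 79.0], 'hinR': [278.0, 182.0]}
```

The left arm is down (scene bbox reaches row 278, about 55° below level). Now the right arm.

Emit:
arm_command --steps '[{"slide": [0.001, 0, -0.04], "rot": [0, 0, 0], "grip": 0}, {"slide": [0, 0, -0.02], "rot": [0, 0, 0], "grip": 0}, {"slide": [0, 0, -0.01], "rot": [0, 0, 0], "grip": 0}, {"slide": [0, 0, -0.006], "rot": [0, 0, 0], "grip": 0}, {"slide": [0, 0, -0.006], "rot": [0, 0, 0], "grip": 0}, {"slide": [0, 0, -0.006], "rot": [0, 0, 0], "grip": 0}, {"slide": [0, 0, -0.006], "rot": [0, 0, 0], "grip": 0}, {"slide": [0, 0, -0.004], "rot": [0, 0, 0], "grip": 0}]'

```text
time: 18.5
ee_pos: [0.5122, 0.1391, 0.1816]
eef_rot: [0.735, 0.678, 0.0, 0.0]
ft_force: [-0.1, -3.8, 7.6]
width: 0.0006
grip_force: 3.9
```

Emit:
arm_command --steps '[{"slide": [0, 0, -0.004], "rot": [0, 0, 0], "grip": 0}, {"slide": [0, 0, -0.004], "rot": [0, 0, 0], "grip": 0}, {"slide": [0, 0, -0.004], "rot": [0, 0, 0], "grip": 0}, {"slide": [0, 0, -0.003], "rot": [0, 0, 0], "grip": 0}, {"slide": [0, 0, -0.003], "rot": [0, 0, 0], "grip": 0}, {"slide": [0, 0, -0.003], "rot": [0, 0, 0], "grip": 0}, {"slide": [0, 0, -0.002], "rot": [0, 0, 0], "grip": 0}, {"slide": [0, 0, 0], "rot": [0, 0, 0], "grip": 0}]'

```text
time: 19.5
ee_pos: [0.5118, 0.1396, 0.1585]
eef_rot: [0.735, 0.678, -0.0, 0.0]
ft_force: [1.4, -2.1, 3.8]
width: 0.0005
grip_force: 1.8
```

Emit:
arm_command --steps '[{"slide": [0, 0, 0.03], "rot": [0, 0, 0], "grip": 0}, {"slide": [0, 0, 0.05], "rot": [0, 0, 0], "grip": 0}, {"slide": [0, 0, 0.04], "rot": [0, 0, 0], "grip": 0}, {"slide": [0, -0.04, 0], "rot": [0, 0, 0], "grip": 0}, {"slide": [0, -0.05, 0], "rot": [0, 0, 0], "grip": 0}, {"slide": [0, -0.03, 0], "rot": [0, 0, 0], "grip": 0}, {"slide": [0, 0, 0], "rot": [0, 0, 0], "grip": 0}, {"slide": [0, 0, 0], "rot": [0, 0, 0], "grip": 0}]'

```text
time: 20.5
ee_pos: [0.5116, 0.0209, 0.2783]
eef_rot: [0.734, 0.679, -0.0, -0.0]
ft_force: [0.2, 0.4, -0.3]
width: 0.0009
grip_force: 0.0
```

Run:
```python
from h import *
st()
for c in('top','scene','wrist'):
    p=eyes.camera(c)
    for n in('coupling_head','cam_left','cam_right'):
        print(c,n,[(np.round(q['bbox'],0).tolist(),round(q['conf'],2)) for q in eyes.look_for(n,p)])
    f=c=='wrist'
    u=lambda s,a,l:(.516+s*np.sin(.078)*(.032+l*np.cos(a)),.196+s*np.cos(.078)*(.032+l*np.cos(a)),.18-l*np.sin(a))
    print({k:np.round(proj(p,P,f),0).tolist() for k,P in dict(headtop=(.516,.196,.222),skirttop=(.516,.196,.186),L40=u(1,.7,.07),L55=u(1,.96,.07),R40=u(-1,.7,.07),R55=u(-1,.96,.07),R65=u(-1,1.13,.07)).items()})
```

```text
t 20.5 tcp [0.5116 0.0209 0.2783] ang_y -4.5 zax [-0.001  0.001 -1.   ] F [ 0.2  0.4 -0.3] w 0.0009 g 0.0 q [-0.67  0.04  0.57  1.69 -0.02  1.41 -0.18]
top coupling_head [([128.0, 283.0, 222.0, 315.0], 0.82), ([370.0, 240.0, 402.0, 333.0], 0.74), ([174.0, 171.0, 234.0, 198.0], 0.72)]
top cam_left [([379.0, 232.0, 386.0, 273.0], 0.51), ([120.0, 295.0, 166.0, 310.0], 0.51), ([177.0, 177.0, 189.0, 184.0], 0.43)]
top cam_right [([385.0, 299.0, 402.0, 337.0], 0.78), ([193.0, 296.0, 225.0, 300.0], 0.77)]
{'headtop': [198.0, 179.0], 'skirttop': [200.0, 181.0], 'L40': [166.0, 182.0], 'L55': [173.0, 183.0], 'R40': [243.0, 187.0], 'R55': [237.0, 187.0], 'R65': [233.0, 187.0]}
scene coupling_head [([301.0, 218.0, 346.0, 272.0], 0.95), ([374.0, 226.0, 454.0, 276.0], 0.83), ([242.0, 169.0, 278.0, 207.0], 0.81)]
scene cam_left [([331.0, 239.0, 349.0, 276.0], 0.64), ([422.0, 254.0, 456.0, 264.0], 0.61)]
scene cam_right [([367.0, 219.0, 396.0, 248.0], 0.77), ([296.0, 233.0, 313.0, 248.0], 0.46), ([268.0, 168.0, 280.0, 188.0], 0.45)]
{'headtop': [325.0, 220.0], 'skirttop': [324.0, 234.0], 'L40': [353.0, 272.0], 'L55': [348.0, 274.0], 'R40': [294.0, 238.0], 'R55': [298.0, 245.0], 'R65': [301.0, 249.0]}
wrist coupling_head [([227.0, 0.0, 297.0, 84.0], 0.84), ([50.0, 0.0, 112.0, 98.0], 0.6)]
wrist cam_left []
wrist cam_right [([59.0, 47.0, 87.0, 105.0], 0.76), ([253.0, 32.0, 275.0, 86.0], 0.75)]
{'headtop': [262.0, -22.0], 'skirttop': [264.0, -3.0], 'L40': [266.0, -56.0], 'L55': [267.0, -40.0], 'R40': [266.0, 104.0], 'R55': [267.0, 91.0], 'R65': [267.0, 82.0]}
```

Both arms end about 55 to 65° below level in all views, and the head is at its seated position. Handing in.

```bash
python3 -c "
from bench import order
print(order.close_job())"
```

```text
the job is handed in; nothing more can be done
None
```

The smallest armed coupling is fully home on the grooved adaptor, with its left arm swung down first (about 55° below level) and then its right (about 60°), measured from the camera views; I handed the job in at about 20.7 s and got no verdict back.

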